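# Empty a tray of hex couplings into the feed hopper over the tipping stand

## Task

Lift the tray of three hex couplings by its overhead bar and set it level on the tipping stand, its side pins in the two V notches, and let go of it. Then take the tray by its rear bar and swing that end up about the pins so that all three couplings slide into the hopper, and lower the empty tray back level on the stand and release it. Don't touch the couplings with the gripper, never let the tray drop, and leave the other things on the bench where they are.

Things in the scene. Friction and masses are not known exactly. Their poses are not given: they have to be found in the camera images.
- tray: open steel tray, 0.65-0.9 kg loaded, left or right of the stand. Origin mid-length at the underside; x to its pouring end, z up. Floor 4 mm thick, x=-80 to +70 mm; outer width 116; side and rear walls 48 high, 4 thick; no front wall: the floor goes on as a lip rising 18 degrees, 45 mm long, to x=+113
- tray_bail (a point): middle of the tray's overhead carrying bar: round, 12 mm thick, 124 mm long along the tray's y, 95 mm above the underside at x=0, on two flat posts at its ends; it turns in the fingers fairly easily, so the tray hangs about level
- tray_rear (a point): middle of the tray's rear bar: round, 12 mm thick, along the tray's y, 92 mm free between its two arms (each 8 mm wide, y=+-50 mm), 38 mm above the underside at x=-125 mm; 39 mm clear between bar and rear wall; it turns in the fingers, so the gripper may stay upright while the tray tips
- tray_pins (a point): middle of the axis of the tray's two side pins, at x=+70 mm and 10 mm above the underside: round pins 12 mm thick that stick out 26 mm from each side (y = 58 to 84 mm), coaxial along y
- coupling0: brass hexagonal pipe coupling, a prism 34 mm across flats (39 mm across corners) and 60 mm long along its y axis, 0.10-0.15 kg; origin at its centre; at the start it lies on a flat across the tray's floor, nearest the rear wall
- coupling1: brass hexagonal pipe coupling, a prism 34 mm across flats (39 mm across corners) and 60 mm long along its y axis, 0.10-0.15 kg; origin at its centre; at the start it lies on a flat across the tray's floor, in the middle
- coupling2: brass hexagonal pipe coupling, a prism 34 mm across flats (39 mm across corners) and 60 mm long along its y axis, 0.10-0.15 kg; origin at its centre; at the start it lies on a flat across the tray's floor, nearest the pouring lip
- stand: fixed tipping stand with hopper. Origin on the table under the notches' axis; x from rest plate to hopper, z up. Rest plate for the tray's underside: top 110 mm up, x=-155 to -30 mm, 110 wide. Two V notches at y=+-70 mm (12 thick, 90 degrees, open upward, 48 wide at the mouth, tops 135 mm up) take the tray's pins; 6 mm spare each side of the tray
- stand_pivot (a point): middle of the axis on which the tray's pins lie when seated in the notches: 120 mm above the table, straight over the stand's origin. Seated, the tray's x and z agree with the stand's, and point tray_pins is here
- hopper_in (a point): middle of the hopper's sloping floor, 25 mm above the table at x=+77 mm of the stand; axes as the stand's. Open hopper, inside x=-20 to +175 mm of the stand and 190 mm wide; near wall 70 mm high, sides 75 then 130, far wall 130. With the tray turned 65 degrees about its pins the lip points down into the hopper and the couplings slide off
- crate: bystander: open grey plastic crate 190 x 130 x 75 mm holding brass couplings; origin at the centre of its underside
- gauge: bystander: plug gauge 135 mm long lying on the table; origin under its middle
- oil: bystander: white bottle 56 mm thick, 130 mm tall; origin at the centre of its underside
- spanner: bystander: spanner 170 mm long lying flat on the table; origin near its middle
Things that resemble listed ones, but are neither listed nor needed, are in the scene too. What is shaped like the coupling0 but turquoise or white is not meant.

How it is judged:
By the outcome, as a careful person would: the job done as asked, in the order asked, and still so for the second after the job is handed in, with the robot touching nothing.
It also fails if it takes over 67 s, if anything falls off the work surface, if the arm or the gripper's body presses on something with over 40 N, if the wrist force passes 120 N, or if a joint passes its speed limit or range.

## Robot

A 7-joint arm with a two-finger parallel gripper is mounted at the origin on the work surface. World frame = base frame: x ahead of the robot, y to its left, z up, the work surface at z = 0. Lengths are in m, angles in rad, forces in N, time in s.
With the tool pointing down it reaches from about 0.425 to 0.925 m from the base axis. Payload 6.8 kg.
Tool frame: the origin (TCP) lies between the finger pads; the fingertips stand 19 mm ahead of it and the grasp point (between the pads) is the TCP; z points along the fingers, y is the line along which they close (so a half turn about z gives the same grasp; the last joint's range is limited). The gripper opens to 85 mm and grips with 20 to 120 N. Pads are 22 mm wide; open, the fingers measure 114 mm over their backs; the gripper's body (76 mm by 85 mm) begins 54 mm behind the grasp point. The pads swing forward as they close: fully open they stand 13 mm farther back than shut.
Start: joints at [1.199, 0.477, 0.022, 1.555, -0.011, 1.109, -0.083], TCP at [0.176, -0.652, 0.226] pointing down, gripper open.
Joint ranges: [-2.96, 2.96], [-0.34, 2.1], [-1.41, 1.46], [0.24, 2.44], [-1.37, 4.51], [0.17, 1.92], [-2.96, 2.96]. Speed limits (rad/s): [2.39, 2.39, 3.14, 3.14, 3.14, 3.14, 3.14].

## Interface

Orientations are given as a unit quaternion [x, y, z, w].
In Python, from workcell import get_state, camera, camera_info, close_job gives the robot as it stands.
- The arm moves only by the shell command python3 -m crank 'ROWS' [FORCE]. ROWS is JSON, a list of rows, each a list of 7 numbers: the shift along the tool's x, y, z in mm, then the turn, a rotation vector about the tool's x, y, z in degrees, then the opening, from 0 (shut) to 1 (fully open). A call has 1 to 8 rows; each row shifts and turns the commanded pose from where the row before left it, along the tool's axes as they then stand; what a row does not reach is not made up. A row lasts 1/10 s, in which the tool goes at most 50 mm and 8.59 degrees, less where a joint would pass 70% of its speed; a pose out of reach is approached as far as the arm can. A call with a gripper value outside its range is refused whole. The fingers move at their own pace and stop on an object; FORCE is the grip in N (left out, the last holds). Time passes only in rows, so rows that do not move let the fingers close. It gives the time, the measured TCP pose, the force, the opening and the grip force at its end, in the units of the state.
- get_state(): the state, without advancing time (a new reading comes with each control period).
- camera(name): name is "scene" or "top" or "wrist"; returns (picture, depth): 480x640x3 uint8, blue, green, red; 480x640 float32, m along the optical axis (not along the pixel's ray), 0 where there is no reading.
- camera_info(name): a dict with "camera_matrix" (3x3 intrinsics, pixels), "rvec" (rotation vector, rad) and "tvec" (3), from world to camera coordinates, as OpenCV has them. Camera axes: x right, y down, z forward; pixel columns grow to the right and rows downward; lengths in m; the calibration is good to about 2 mm. A picture is of the moment at which its call begins: read the wrist's pose just before it. camera_info takes no time and is no camera call; for the wrist camera it gives the pose at the moment of the call.
- close_job(): hands the job in; it is judged then, once.
The state is a dict: "t": time; "joint_pos": joint angles; "dq": joint speeds; "joint_efforts": joint torques, N m; "position": TCP position; "orientation": TCP orientation; "force": force on the tool from outside, world axes, zero at the start; "wrist_torque": the same for the moment, N m; "gripper_width": finger opening in m; "grip_force": force on a finger pad.
Only numpy, scipy, OpenCV 4.12 (cv2) and the standard library are available. Lean on these libraries where they do the work, as an engineer would, in place of code of your own. Each camera call takes 0.05 s, during which the arm holds its last target. There are 200 camera calls.

## Working session

There is one attempt and no reset: what is moved stays moved. The work goes in short steps, Python scripts to look and compute and a shell command to move; the robot and the scene stay as the last step left them, time stands still between calls to the robot, and variables do not carry over. Pictures are saved under pics/ and viewed, at most 10 in all, crops included, and the job is handed in when it is done.

```bash
mkdir -p pics; ls
cat > h.py <<'E'
import numpy as np,cv2
from workcell import *
from scipy.spatial.transform import Rotation as R
def cloud(name):
    im,d=camera(name);i=camera_info(name);K=np.array(i["camera_matrix"]);Rm=cv2.Rodrigues(np.array(i["rvec"],float))[0];t=np.array(i["tvec"],float).ravel()
    v,u=np.mgrid[:480,:640]
    c=np.stack([(u-K[0,2])/K[0,0]*d,(v-K[1,2])/K[1,1]*d,d],-1)
    P=(c-t)@Rm
    P[d==0]=np.nan
    return im,P
E
python3 - <<'E'
from h import *
s=get_state();print(s)
for n in("scene","top"):
    im,P=cloud(n);cv2.imwrite(f"pics/{n}0.png",im);np.savez(f"{n}0.npz",im=im,P=P)
    i=camera_info(n);print(n,-cv2.Rodrigues(np.array(i["rvec"]))[0].T@np.array(i["tvec"]).ravel(),np.isnan(P).mean())
E
```

```text
pics
{'t': 0.0, 'joint_pos': array([ 1.19891157,  0.47779887,  0.02238957,  1.55649122, -0.01145445,
        1.1092765 , -0.08313018]), 'dq': array([-0.00117314,  0.00076288,  0.00208028,  0.00201276,  0.00196925,
       -0.00177498, -0.00110474]), 'joint_efforts': array([ 8.49820208e-04, -5.96447325e+01,  1.60890877e+00, -2.81196606e+01,
        1.25965310e-02,  9.35904711e-03,  2.51149100e-05]), 'position': array([ 0.17577759, -0.65107617,  0.22541074]), 'orientation': array([ 9.91316546e-01,  1.31493931e-01, -2.20301732e-04, -8.96189889e-04]), 'force': array([-0.58157376,  0.06185143,  0.30073213]), 'wrist_torque': array([ 0.03655131, -0.02582725, -0.06341765]), 'grip_force': 0.0, 'gripper_width': 0.08523852273326653}
scene [1.20116984 0.44440191 0.84711124] 0.004114583333333333
top [0.45065267 0.03567815 1.04314933] 0.004163411458333334
```

View pics/top0.png

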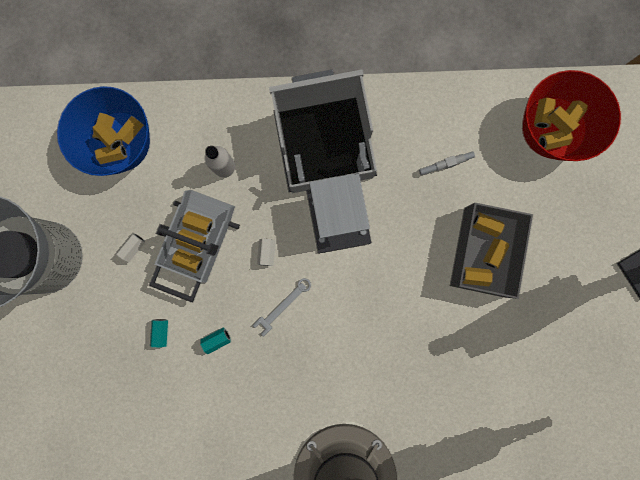

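View pics/scene0.png

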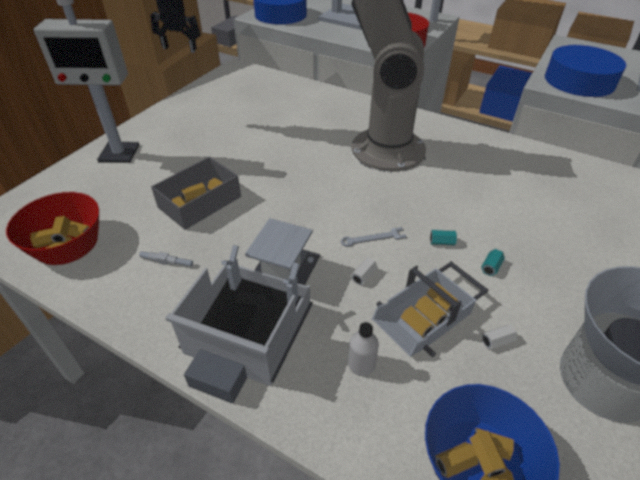

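The top view shows the tray with three brass couplings at (188,243). Its overhead bar is at about (187,238), its rear bar at about (172,297), and its lip points up and to the right. The stand is at (330,150), with notches at about (298,168) and (362,157) and the rest plate at (340,205). The hopper lies above it. 

Lookalikes are the crate (490,250), the blue bin (103,130), the red bin (570,115), the white couplings (130,248) and (266,252), and the turquoise ones (159,333) and (215,340). Only the one at (188,243) has a bail, pins and a rear bar.

Run:
```python
from h import *
z=np.load("top0.npz");im,P=z["im"],z["P"]
a=cv2.resize(im[180:310,110:250],None,fx=4,fy=4,interpolation=cv2.INTER_CUBIC)[:520,:560]
cv2.imwrite("pics/crop1.png",a)
u0,u1,v0,v1=140,245,180,310
Q=P[v0:v1,u0:u1].reshape(-1,3); 
def fit(m,n):
    q=Q[m]; 
    if len(q)<5: print(n,len(q));return
    r=cv2.minAreaRect(q[:,:2].astype(np.float32)*1000); print(n,len(q),np.round(r[0],1),np.round(r[1],1),round(r[2],1),np.round(np.median(q[:,2])*1000,1))
fit((Q[:,2]>.085)&(Q[:,2]<.12),"bail")
fit((Q[:,2]>.041)&(Q[:,2]<.056),"z48")
Q0=Q
# rear bar: image area
Q=P[270:305,145:205].reshape(-1,3); fit((Q[:,2]>.03)&(Q[:,2]<.056),"rear")
Q=P[60:260,260:385].reshape(-1,3)
fit((Q[:,2]>.104)&(Q[:,2]<.116)&(Q[:,0]<.64),"plate")
fit((Q[:,2]>.122)&(Q[:,2]<.145)&(Q[:,0]<.72),"notchtops")
fit((Q[:,2]>.122)&(Q[:,2]<.145),"top130")
m=(Q[:,2]>.122)&(Q[:,2]<.145)&(Q[:,0]<.72)
q=Q[m];
for s in (q[:,1]>np.median(q[:,1])),: print(q[s].mean(0),q[~s].mean(0))
# bystander heights near path
for n,(u,v) in dict(base=(345,460),stand=(330,150),bottle=(212,153),platec=(340,205),n1=(298,168),n2=(362,157),bail=(187,238)).items(): print(n,P[v,u])
hm=np.nan_to_num(P[180:310,110:250,2]);
h=cv2.resize((np.clip(hm,0,.12)/.12*255).astype(np.uint8),None,fx=4,fy=4,interpolation=cv2.INTER_NEAREST)
cv2.imwrite("pics/hm.png",cv2.resize(np.hstack([a,cv2.applyColorMap(h,cv2.COLORMAP_JET)]),(800,371)))
```

```text
bail 361 [545.2 339.5] [125.2  23.9] 67.6 99.7
z48 758 [531.8 342.6] [121.8 233.6] 67.8 45.1
rear 498 [459.4 371.9] [112.6  78.8] 67.7 42.7
plate 2250 [596.4  -3.5] [103.9 109.7] 9.0 109.7
notchtops 142 [698.   12.8] [ 56.6 151.2] 9.0 130.3
top130 1176 [777.3  25.6] [217.2 205.1] 9.0 130.4
[0.69442738 0.0837692  0.12956184] [ 0.68316097 -0.00981711  0.12982444]
base [0.06685316 0.00033979 0.08240877]
stand [0.75238691 0.01156972 0.02898492]
bottle [0.72441173 0.26740209 0.12807004]
platec [ 0.60666146 -0.00459157  0.10934253]
n1 [0.68987708 0.08404262 0.11247523]
n2 [ 0.71015838 -0.05538742  0.1113327 ]
bail [0.54501021 0.32963369 0.10220472]
```

View pics/hm.png

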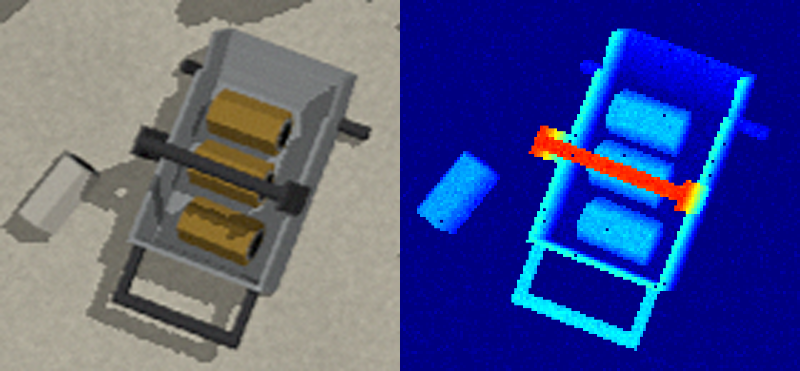

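The crop confirms the tray: bail bar (red) running from (545,140) to (695,195), three brass couplings, pins at (590,67) and (755,128), and the rear bar frame at lower left. Next: check the monitor post near the path, and write a helper that prints shifts in tool axes.

```bash
cat >> h.py <<'E'
def go(x,y,z,yaw=None):
    "total shift in tool axes (mm) and turn about tool z (deg) to have tool y at world heading yaw"
    s=get_state();T=R.from_quat(s["orientation"]).as_matrix()
    d=T.T@(np.array([x,y,z])-s["position"])*1000
    h=np.degrees(np.arctan2(T[1,1],T[0,1]))
    tilt=np.degrees(T.T@np.cross(T[:,2],[0,0,-1]))
    print("shift",np.round(d,1),"heading",round(h,1),"turn z",None if yaw is None else round(-(yaw-h),1),"tilt fix",np.round(tilt,2))
E
python3 - <<'E'
from h import *
P=np.load("scene0.npz")["P"]
q=P[20:160,35:140].reshape(-1,3);q=q[(q[:,2]>.02)&(q[:,1]<-.35)&(q[:,0]>.1)&(q[:,0]<.9)&(q[:,1]>-1.1)&(q[:,2]>.1)]
print(len(q),np.percentile(q,[2,50,98],axis=0))
go(.43,-.30,.25); go(.545,.3395,.25,-22.3)
E
```

```text
5531 [[ 0.39204083 -0.78024982  0.12713274]
 [ 0.4677912  -0.70194972  0.32855671]
 [ 0.52137052 -0.62987079  0.39795466]]
shift [ 337.  -272.8  -24.1] heading -74.9 turn z None tilt fix [-0.09  0.01  0.  ]
shift [ 614.7 -860.1  -23.2] heading -74.9 turn z -52.6 tilt fix [-0.09  0.01  0.  ]
```

```bash
python3 -m crank '[[34,-27,-3,0,0,0,1],[34,-27,-3,0,0,0,1],[34,-27,-3,0,0,0,1],[34,-27,-3,0,0,0,1],[34,-27,-3,0,0,0,1],[34,-27,-3,0,0,0,1],[34,-27,-3,0,0,0,1],[34,-27,-3,0,0,0,1]]' 40; python3 -m crank '[[34,-27,0,0,0,0,1],[34,-27,0,0,0,0,1],[0,0,0,0,0,-7.5,1],[0,0,0,0,0,-7.5,1],[0,0,0,0,0,-7.5,1],[0,0,0,0,0,-7.5,1],[0,0,0,0,0,-7.5,1],[0,0,0,0,0,-7.5,1]]'; python3 -m crank '[[0,0,0,0,0,-7.5,1],[0,0,0,0,0,0,1]]'; python3 -c "
from h import *
go(.545,.3395,.25,-22.3)"
```

```text
t: 0.9
position: [0.3828, -0.3705, 0.2503]
orientation: [0.991, 0.131, -0.0, -0.0]
force: [1.6, -0.5, 0.2]
gripper_width: 0.0859
grip_force: 0.0
t: 1.7
position: [0.4335, -0.3022, 0.25]
orientation: [0.864, 0.503, -0.0, -0.0]
force: [-0.6, 0.3, 0.4]
gripper_width: 0.0851
grip_force: 0.0
t: 1.9
position: [0.4336, -0.3023, 0.2501]
orientation: [0.831, 0.557, -0.0, -0.0]
force: [0.9, 0.0, 0.2]
gripper_width: 0.0852
grip_force: 0.0
shift [ 6.360e+02 -1.407e+02  3.000e-01] heading -22.3 turn z -0.0 tilt fix [-0.04 -0.01  0.  ]
```

```bash
python3 -m crank '[[40,-9,0,0,0,0,1],[40,-9,0,0,0,0,1],[40,-9,0,0,0,0,1],[40,-9,0,0,0,0,1],[40,-9,0,0,0,0,1],[40,-9,0,0,0,0,1],[40,-9,0,0,0,0,1],[40,-9,0,0,0,0,1]]' ; python3 -m crank '[[40,-9,0,0,0,0,1],[40,-9,0,0,0,0,1],[40,-9,0,0,0,0,1],[40,-9,0,0,0,0,1],[40,-9,0,0,0,0,1],[40,-9,0,0,0,0,1],[40,-9,0,0,0,0,1],[35,-6,0,0,0,0,1]]';python3 -m crank '[[0,0,0,0,0,0,1],[0,0,0,0,0,0,1]]'; python3 -c "
from h import *
go(.545,.3395,.25,-22.3)
im,P=cloud('wrist');cv2.imwrite('pics/w1.png',im)
m=(P[...,2]>.085)&(P[...,2]<.13)&(abs(P[...,0]-.545)<.1)&(abs(P[...,1]-.34)<.1)
q=P[m];r=cv2.minAreaRect(q[:,:2].astype(np.float32)*1000);print(len(q),r,np.percentile(q[:,2],[5,50,95]))
"
```

```text
t: 2.7
position: [0.489, 0.0225, 0.2504]
orientation: [0.832, 0.555, -0.0, 0.0]
force: [1.1, -0.6, -0.8]
gripper_width: 0.0856
grip_force: 0.0
t: 3.5
position: [0.5449, 0.3407, 0.25]
orientation: [0.832, 0.555, -0.0, -0.0]
force: [0.3, 0.6, -0.3]
gripper_width: 0.0857
grip_force: 0.0
t: 3.7
position: [0.5448, 0.339, 0.2497]
orientation: [0.831, 0.556, -0.001, -0.0]
force: [-0.1, -0.4, -0.0]
gripper_width: 0.0854
grip_force: 0.0
shift [ 0.5 -0.  -0.3] heading -22.4 turn z -0.1 tilt fix [-0.05  0.06  0.  ]
2211 ((548.1298217773438, 338.5146789550781), (123.93644714355469, 23.883895874023438), 67.79654693603516) [0.09531748 0.09980317 0.1014782 ]
```

View pics/w1.png

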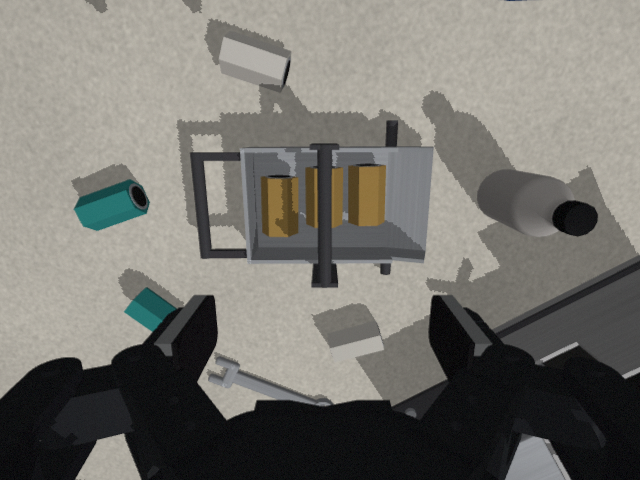

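The wrist view shows the bail as a dark vertical bar at u≈324, v 150–283, centred between the fingers. The rear bar is at (200,205), and the bottle at (540,205) is clear. Now descend and grip.

```bash
python3 -m crank '[[0,2,30,0,0,0,1],[0,0,30,0,0,0,1],[0,0,30,0,0,0,1],[0,0,25,0,0,0,1],[0,0,20,0,0,0,1],[0,0,10,0,0,0,1],[0,0,10,0,0,0,1],[0,0,0,0,0,0,1]]' ; python3 -m crank '[[0,0,0,0,0,0,0],[0,0,0,0,0,0,0],[0,0,0,0,0,0,0],[0,0,0,0,0,0,0],[0,0,0,0,0,0,0],[0,0,0,0,0,0,0],[0,0,0,0,0,0,0],[0,0,0,0,0,0,0]]' 50
```

```text
t: 4.55
position: [0.5471, 0.3366, 0.0947]
orientation: [0.831, 0.556, -0.001, 0.0]
force: [-0.3, 0.2, 0.4]
gripper_width: 0.0853
grip_force: 0.0
t: 5.35
position: [0.5471, 0.3384, 0.0962]
orientation: [0.831, 0.557, 0.0, -0.0]
force: [-2.3, -0.8, 5.8]
gripper_width: 0.0002
grip_force: 2.8
```

Run:
```python
from h import *
print(get_state()["gripper_width"],get_state()["grip_force"],get_state()["position"],get_state()["force"])
im,P=cloud('scene');cv2.imwrite('pics/s2.png',cv2.resize(im[220:380,340:540],(800,640))[:600])
```

```text
0.00020366925838279144 2.838680259883404 [0.54713023 0.33838754 0.09619595] [-2.34442863 -0.77688778  5.78760211]
```

View pics/s2.png

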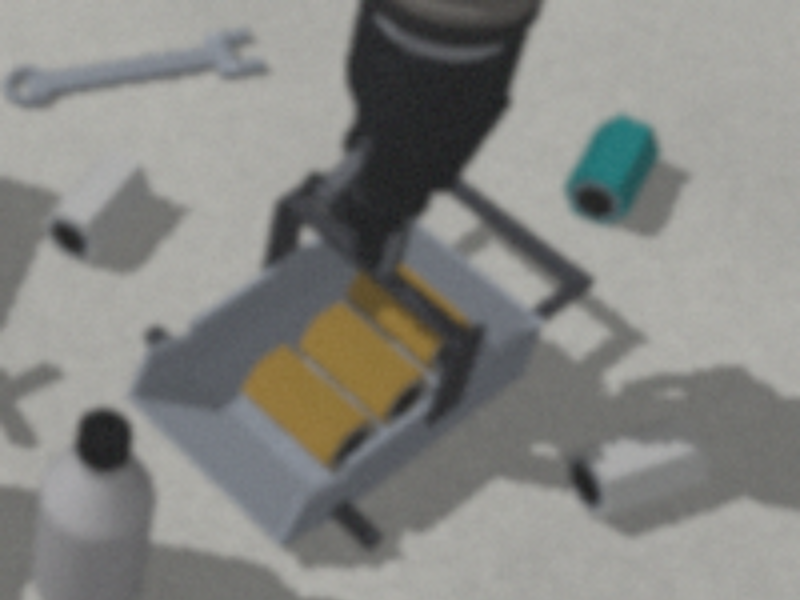

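The crop shows the fingers closed at about (385,270), with the bar from there to (470,335). The reported width is 0, so it's unclear whether the bar is held. A wrist view will settle it.

Run:
```python
from h import *
im,P=cloud('wrist');cv2.imwrite('pics/w2.png',im)
T=R.from_quat(get_state()["orientation"]).as_matrix();p=get_state()["position"]
Q=(P-p)@T*1000   # tool coords
for v in range(200,480,20): print(v,[tuple(np.round(Q[v,u]).tolist()) for u in (270,300,320,340,370)])
```

```text
200 [(29.0, -34.0, 91.0), (34.0, -12.0, 63.0), (45.0, -0.0, -5.0), (34.0, 11.0, 59.0), (33.0, 30.0, 67.0)]
220 [(20.0, -31.0, 68.0), (22.0, -13.0, 63.0), (37.0, -0.0, -6.0), (22.0, 11.0, 61.0), (21.0, 30.0, 66.0)]
240 [(8.0, -32.0, 67.0), (9.0, -13.0, 65.0), (29.0, -0.0, -5.0), (10.0, 12.0, 61.0), (8.0, 31.0, 66.0)]
260 [(-5.0, -32.0, 67.0), (-5.0, -13.0, 66.0), (20.0, -0.0, -5.0), (-3.0, 12.0, 61.0), (-5.0, 31.0, 67.0)]
280 [(-19.0, -33.0, 66.0), (-18.0, -13.0, 66.0), (10.0, -0.0, -4.0), (-16.0, 12.0, 61.0), (-19.0, 32.0, 66.0)]
300 [(-46.0, -37.0, 93.0), (8.0, -8.0, -19.0), (12.0, 0.0, -27.0), (12.0, 7.0, -27.0), (-45.0, 36.0, 92.0)]
320 [(-52.0, -35.0, 76.0), (13.0, -6.0, -44.0), (12.0, 0.0, -42.0), (12.0, 7.0, -42.0), (-52.0, 34.0, 76.0)]
340 [(8.0, -16.0, -47.0), (13.0, -6.0, -55.0), (5.0, 0.0, -42.0), (13.0, 6.0, -55.0), (13.0, 15.0, -55.0)]
360 [(17.0, -12.0, -71.0), (18.0, -4.0, -72.0), (-3.0, 0.0, -42.0), (17.0, 5.0, -71.0), (18.0, 12.0, -73.0)]
380 [(17.0, -11.0, -79.0), (17.0, -4.0, -78.0), (-40.0, -0.0, -4.0), (14.0, 5.0, -74.0), (17.0, 12.0, -78.0)]
400 [(18.0, -10.0, -86.0), (14.0, -4.0, -81.0), (-51.0, -0.0, -5.0), (9.0, 5.0, -75.0), (19.0, 10.0, -87.0)]
420 [(18.0, -9.0, -91.0), (12.0, -4.0, -84.0), (12.0, 0.0, -84.0), (12.0, 5.0, -85.0), (18.0, 10.0, -91.0)]
440 [(20.0, -8.0, -98.0), (12.0, -3.0, -90.0), (11.0, 0.0, -89.0), (12.0, 4.0, -90.0), (20.0, 9.0, -98.0)]
460 [(21.0, -7.0, -103.0), (12.0, -3.0, -94.0), (11.0, 0.0, -93.0), (12.0, 4.0, -95.0), (20.0, 8.0, -102.0)]
```

View pics/w2.png

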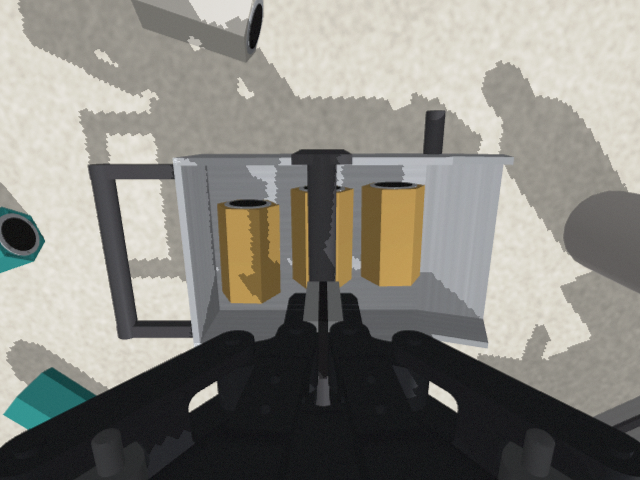

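```bash
python3 -m crank '[[0,0,-3,0,0,0,0],[0,0,0,0,0,0,0],[0,0,0,0,0,0,0]]'
python3 - <<'E'
from h import *
s=get_state();print(s["force"],s["wrist_torque"])
im,P=cloud('wrist')
T=R.from_quat(s["orientation"]).as_matrix();p=s["position"]
Q=(P-p)@T*1000
m=(abs(Q[...,0])<25)&(abs(Q[...,1])<40)&(Q[...,2]<40)&(Q[...,2]>-45)
vu=np.argwhere(m)
for u in range(290,356,6):
    v=vu[vu[:,1]==u][:,0]
    print(u,[(int(a),tuple(np.round(Q[a,u]).tolist())) for a in v[::12]][:9])
cv2.imwrite('pics/w3.png',cv2.resize(im[230:350,240:400],(800,600),interpolation=cv2.INTER_CUBIC))
E
```

```text
t: 5.75
position: [0.5473, 0.3375, 0.0982]
orientation: [0.831, 0.556, -0.0, 0.0]
force: [-0.6, 0.8, 0.6]
gripper_width: 0.0003
grip_force: 0.0
[-0.55486505  0.81774885  0.63585546] [-0.03197568 -0.01590926  0.03039749]
290 [(297, (8.0, -12.0, -16.0)), (309, (7.0, -11.0, -25.0)), (321, (13.0, -10.0, -44.0))]
296 [(293, (8.0, -10.0, -11.0)), (305, (8.0, -9.0, -23.0)), (317, (8.0, -9.0, -32.0))]
302 [(293, (8.0, -7.0, -12.0)), (305, (8.0, -7.0, -22.0)), (317, (8.0, -6.0, -32.0))]
308 [(245, (25.0, -5.0, -0.0)), (257, (19.0, -5.0, 2.0)), (269, (14.0, -5.0, 1.0)), (281, (12.0, -5.0, -8.0)), (293, (12.0, -5.0, -21.0)), (305, (12.0, -4.0, -30.0)), (317, (12.0, -4.0, -39.0))]
314 [(247, (25.0, -3.0, -2.0)), (259, (19.0, -3.0, -2.0)), (271, (14.0, -3.0, -1.0)), (283, (12.0, -3.0, -10.0)), (295, (12.0, -2.0, -22.0)), (307, (12.0, -2.0, -32.0)), (319, (12.0, -2.0, -41.0))]
320 [(247, (24.0, -0.0, -2.0)), (259, (19.0, -0.0, -2.0)), (271, (14.0, -0.0, -2.0)), (283, (12.0, -0.0, -11.0)), (295, (12.0, -0.0, -23.0)), (307, (12.0, 0.0, -32.0)), (319, (12.0, 0.0, -40.0)), (331, (8.0, 0.0, -42.0)), (343, (4.0, 0.0, -42.0))]
326 [(247, (25.0, 2.0, -2.0)), (259, (19.0, 2.0, -1.0)), (271, (14.0, 2.0, -2.0)), (283, (12.0, 2.0, -11.0)), (295, (12.0, 2.0, -22.0)), (307, (12.0, 2.0, -32.0)), (319, (12.0, 2.0, -40.0)), (331, (8.0, 2.0, -42.0)), (343, (3.0, 2.0, -41.0))]
332 [(245, (24.0, 5.0, 2.0)), (257, (19.0, 5.0, 1.0)), (269, (14.0, 5.0, -0.0)), (281, (12.0, 5.0, -8.0)), (293, (12.0, 5.0, -20.0)), (305, (12.0, 4.0, -30.0)), (317, (12.0, 4.0, -40.0))]
338 [(281, (12.0, 7.0, -10.0)), (294, (12.0, 7.0, -22.0)), (306, (12.0, 6.0, -32.0)), (318, (11.0, 6.0, -39.0))]
344 [(293, (8.0, 10.0, -13.0)), (305, (8.0, 9.0, -22.0)), (317, (8.0, 9.0, -33.0))]
350 [(293, (8.0, 12.0, -12.0)), (305, (8.0, 11.0, -23.0)), (317, (8.0, 11.0, -32.0))]
```

View pics/w3.png

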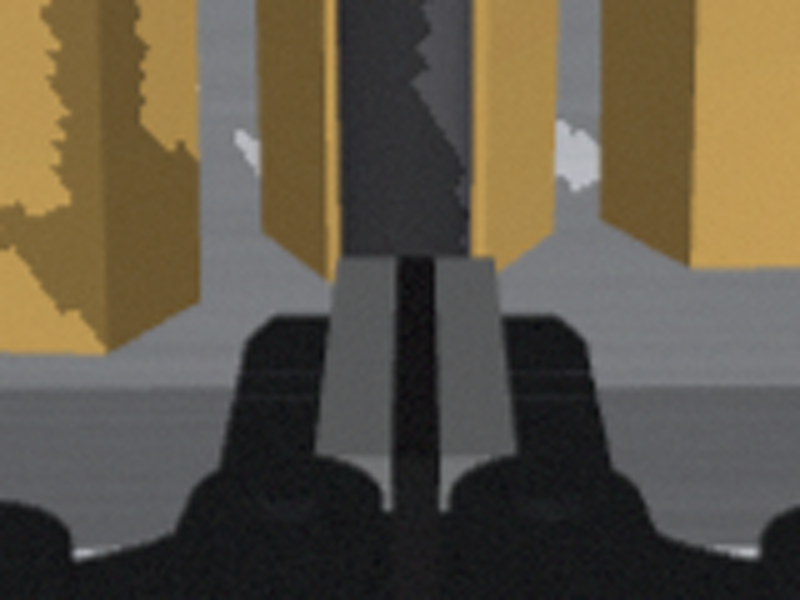

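The crop shows the two grey pads at (365,355) and (465,355), shut above the bar, which runs under them at (405,150). They never straddled it. By depth and by contact, the shut tips sit about 4 mm behind the reported TCP, not 19 mm ahead. The real grasp point is therefore about 23 mm behind the reported TCP, so I need to go about 25 mm lower.

```bash
python3 -m crank '[[0,0,-6,0,0,0,1],[0,0,-6,0,0,0,1],[0,0,0,0,0,0,1],[0,0,0,0,0,0,1],[0,0,0,0,0,0,1],[0,0,0,0,0,0,1],[0,0,0,0,0,0,1]]'; python3 -m crank '[[0,0,12,0,0,0,1],[0,0,12,0,0,0,1],[0,0,10,0,0,0,1],[0,0,7,0,0,0,1],[0,0,0,0,0,0,1]]'; python3 -c "
from h import *
go(.547,.338,.069)"
```

```text
t: 6.5
position: [0.5471, 0.3377, 0.1102]
orientation: [0.831, 0.556, -0.0, -0.0]
force: [0.9, 0.2, 0.3]
gripper_width: 0.0855
grip_force: 0.0
t: 7.0
position: [0.5464, 0.3371, 0.0677]
orientation: [0.831, 0.556, -0.001, -0.0]
force: [1.0, -0.0, 0.5]
gripper_width: 0.0854
grip_force: 0.0
shift [ 1.1  0.2 -1.3] heading -22.4 turn z None tilt fix [-0.09  0.13  0.  ]
```

```bash
python3 -m crank '[[1,0,0,0,0,0,0],[0,0,0,0,0,0,0],[0,0,0,0,0,0,0],[0,0,0,0,0,0,0],[0,0,0,0,0,0,0],[0,0,0,0,0,0,0],[0,0,0,0,0,0,0],[0,0,0,0,0,0,0]]' 60; python3 -m crank '[[0,0,-2,0,0,0,0],[0,0,-2,0,0,0,0],[0,0,-2,0,0,0,0],[0,0,0,0,0,0,0]]'
```

```text
t: 7.8
position: [0.5475, 0.3388, 0.0698]
orientation: [0.831, 0.556, 0.0, -0.0]
force: [-2.0, -0.9, 5.0]
gripper_width: 0.0103
grip_force: 58.6
t: 8.2
position: [0.5474, 0.3383, 0.075]
orientation: [0.831, 0.556, -0.0, 0.0]
force: [0.1, 1.6, -7.2]
gripper_width: 0.0096
grip_force: 58.4
```

Gripped, with about 7 N of load. Lift gently.

```bash
python3 -m crank '[[0,0,-5,0,0,0,0],[0,0,-10,0,0,0,0],[0,0,-15,0,0,0,0],[0,0,-20,0,0,0,0],[0,0,-20,0,0,0,0],[0,0,-20,0,0,0,0],[0,0,-20,0,0,0,0],[0,0,-20,0,0,0,0]]'; python3 -m crank '[[0,0,-15,0,0,0,0],[0,0,-10,0,0,0,0],[0,0,-5,0,0,0,0],[0,0,0,0,0,0,0],[0,0,0,0,0,0,0]]'
python3 - <<'E'
from h import *
go(.6289,.0017,.232,9)
s=get_state();print(s["force"],s["wrist_torque"])
im,P=cloud('wrist');cv2.imwrite('pics/w4.png',cv2.resize(im,(400,300)))
T=R.from_quat(s["orientation"]).as_matrix();Q=(P-s["position"])@T*1000
for u,v in ((324,180),(324,220),(324,260)): print(Q[v,u])
hsv=cv2.cvtColor(im,cv2.COLOR_BGR2HSV);m=cv2.inRange(hsv,(15,100,60),(30,255,255))>0
q=Q[m];q=q[(abs(q[:,0])<70)&(abs(q[:,1])<120)&(q[:,2]<150)]; print("coupling tops z vs y", [(y,round(np.percentile(q[abs(q[:,1]-y)<8][:,2],20),1)) for y in range(-60,61,15) if (abs(q[:,1]-y)<8).sum()>20])
E
```

```text
t: 9.0
position: [0.5475, 0.3389, 0.2078]
orientation: [0.831, 0.557, 0.001, 0.0]
force: [0.2, -0.3, -7.5]
gripper_width: 0.0103
grip_force: 58.5
t: 9.5
position: [0.5472, 0.3383, 0.2345]
orientation: [0.831, 0.556, -0.001, 0.0]
force: [-0.1, -0.6, -8.0]
gripper_width: 0.0103
grip_force: 58.5
shift [-280.1  203.7    2.8] heading -22.4 turn z -31.4 tilt fix [-0.04  0.07  0.  ]
[-0.14291377 -0.56069979 -7.96426691] [-0.06696961  0.02386563  0.0406408 ]
[ 56.13457642   1.39602621 -30.52581089]
[ 42.95837261   1.41711466 -30.83303505]
[ 28.74305085   1.44330139 -30.3850472 ]
coupling tops z vs y [(-60, np.float64(32.8)), (-45, np.float64(32.4)), (-30, np.float64(33.9)), (-15, np.float64(34.5)), (0, np.float64(-26.0)), (15, np.float64(33.7)), (30, np.float64(33.2)), (45, np.float64(31.6)), (60, np.float64(31.9))]
```

View pics/w4.png

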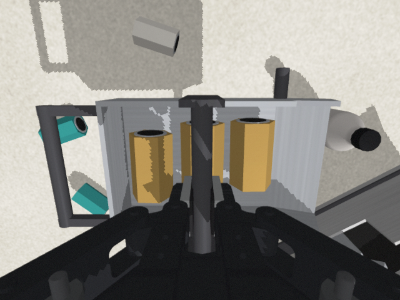

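The wrist view shows the tray hanging level, its bail between the fingers at (203,190) and the three couplings in place. The depth profile is flat from front to rear. Now carry it over to the stand.

```bash
python3 -m crank '[[-6,5,0,0,0,0,0],[-13,9,0,0,0,0,0],[-19,14,0,0,0,0,0],[-24,18,0,0,0,0,0],[-24,18,0,0,0,0,0],[-24,18,0,0,0,0,0],[-24,18,0,0,0,0,0],[-24,18,0,0,0,0,0]]'; python3 -m crank '[[-24,18,0,0,0,0,0],[-24,18,0,0,0,0,0],[-24,17,0,0,0,0,0],[-19,14,0,0,0,0,0],[-13,10,0,0,0,0,0],[-9,6,0,0,0,0,0],[-5,3,0,0,0,0,0],[0,0,0,0,0,0,0]]'; python3 -m crank '[[0,0,0,0,0,-2,0],[0,0,0,0,0,-4,0],[0,0,0,0,0,-5,0],[0,0,0,0,0,-5,0],[0,0,0,0,0,-5,0],[0,0,0,0,0,-5,0],[0,0,0,0,0,-4,0],[0,0,0,0,0,-1.5,0]]'; python3 -m crank '[[0,0,0,0,0,0,0],[0,0,0,0,0,0,0]]'
python3 - <<'E'
from h import *
go(.6289,.0017,.232,9)
im,P=cloud('top');cv2.imwrite('pics/t5.png',cv2.resize(im[60:280,240:420],(540,660))[:600])
np.savez("t5.npz",P=P,im=im)
im,P=cloud('scene');np.savez("s5.npz",P=P,im=im)
A=cv2.resize(im[180:420,140:400],(520,480));cv2.imwrite('pics/s5.png',A)
im,P=cloud('wrist');np.savez("w5.npz",P=P,im=im);cv2.imwrite('pics/w5.png',im)
a=cv2.imread('pics/t5.png')
E
```

```text
t: 10.35
position: [0.5968, 0.1443, 0.2352]
orientation: [0.831, 0.556, -0.0, 0.0]
force: [0.4, 0.7, -7.1]
gripper_width: 0.01
grip_force: 58.5
t: 11.15
position: [0.6309, 0.0055, 0.2353]
orientation: [0.831, 0.556, -0.0, -0.0]
force: [0.3, 0.9, -7.2]
gripper_width: 0.0099
grip_force: 58.5
t: 11.95
position: [0.6308, 0.0076, 0.2355]
orientation: [0.647, 0.762, 0.0, -0.0]
force: [-0.2, -0.3, -6.8]
gripper_width: 0.0101
grip_force: 58.5
t: 12.15
position: [0.631, 0.0064, 0.2355]
orientation: [0.649, 0.761, 0.0, -0.0]
force: [-0.1, 0.6, -6.7]
gripper_width: 0.0103
grip_force: 58.5
shift [-4.3 -2.8  3.5] heading 9.1 turn z 0.1 tilt fix [ 0.   -0.01  0.  ]
```

View pics/w5.png

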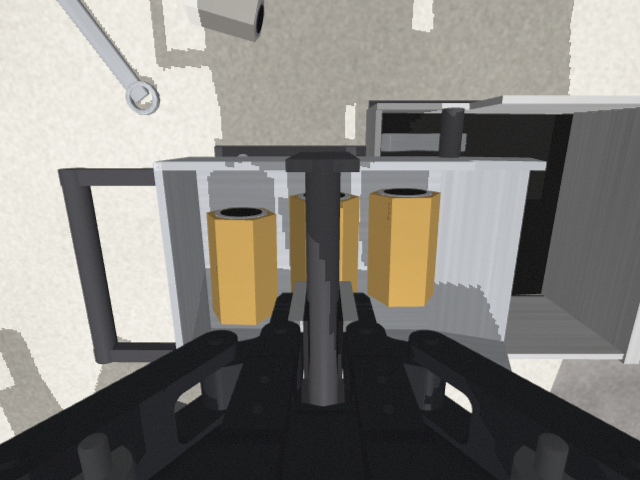

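The wrist view shows the tray's far pin at (452,130), the rear bar at (85,265) and the stand's notch wall around (420,140). Next: check the tray's midline and heading in the stand's frame.

Run:
```python
from h import *
a=np.radians(9);S=np.array([[np.cos(a),np.sin(a)],[-np.sin(a),np.cos(a)]])
z=np.load("w5.npz");
def st(P): 
    Q=P.copy();Q[...,:2]=(P[...,:2]-[.698,.0127])@S.T;return Q*1000
for n in("w5","t5"):
    P=np.load(n+".npz")["P"];Q=st(P).reshape(-1,3)
    m=(abs(Q[:,0]+195)<25)&(Q[:,2]>190)&(Q[:,2]<212)&(abs(Q[:,1])<80)
    q=Q[m]; r=cv2.minAreaRect(q[:,:2].astype(np.float32)) if len(q)>5 else None; print(n,"rear frame",len(q),r,np.percentile(q[:,2],[5,50,95]) if len(q)>5 else'')
    m=(abs(Q[:,0])<25)&(Q[:,2]>165)&(Q[:,2]<190)&(abs(Q[:,1])>62)&(abs(Q[:,1])<95)
    for s in (1,-1):
        q=Q[m&(s*Q[:,1]>0)]; print("pin",s,len(q),q.min(0) if len(q) else'',q.max(0) if len(q) else '',q.mean(0) if len(q) else '')
    m=(abs(Q[:,0]+150)<8)&(Q[:,2]>195)&(Q[:,2]<225)
    q=Q[m];print("rear wall y", np.percentile(q[:,1],[1,99]) if len(q)>5 else '')
    for s in (1,-1):
        m=(abs(Q[:,0])<35)&(Q[:,2]>125)&(Q[:,2]<142)&(abs(s*Q[:,1]-70)<15);q=Q[m];print("notch",s,len(q),np.percentile(q,[2,98],axis=0) if len(q)>5 else '')
```

```text
w5 rear frame 6093 ((-182.85105895996094, 3.5251922607421875), (26.766633987426758, 108.4278564453125), 0.5785594582557678) [200.99811248 206.18814087 208.14226005]
pin 1 1307 [-24.91459992  62.07237413 166.94329661] [ 24.91086891  87.97555562 189.96448651] [  2.32234209  73.28513251 180.57377949]
pin -1 0   
rear wall y [-44.28427567  61.71310903]
notch 1 457 [[-25.92928736  64.0739461  125.53267083]
 [ 30.84330788  75.40471099 135.24611767]]
notch -1 0 
t5 rear frame 314 ((-184.4435272216797, 14.991767883300781), (86.28812408447266, 28.58842658996582), 89.9361801147461) [203.79012368 206.75446431 209.82582833]
pin 1 76 [ -3.77337945  62.85090319 173.40714651] [  7.36063975  88.5488514  184.63762957] [  1.29633316  75.60707481 180.40896298]
pin -1 0   
rear wall y [-12.79732212 638.12792913]
notch 1 55 [[-28.50252759  64.02856024 125.70994252]
 [ 28.80676652  75.33020802 135.80623455]]
notch -1 0
```

The tray sits +4 mm off in stand y and +2 mm in x. Correct that, then lower 55 mm slowly.

```bash
python3 -m crank '[[-2,-1,0,0,0,0,0],[-2,-1,0,0,0,0,0],[0,0,5,0,0,0,0],[0,0,10,0,0,0,0],[0,0,10,0,0,0,0],[0,0,8,0,0,0,0],[0,0,5,0,0,0,0],[0,0,5,0,0,0,0]]'; python3 -m crank '[[0,0,3,0,0,0,0],[0,0,3,0,0,0,0],[0,0,2,0,0,0,0],[0,0,2,0,0,0,0],[0,0,0,0,0,0,0]]';python3 -c "
from h import *
go(.6289,.0017,.1805,9)"
```

```text
t: 13.1
position: [0.6297, 0.0016, 0.1917]
orientation: [0.649, 0.761, -0.0, -0.0]
force: [0.2, -0.6, -7.2]
gripper_width: 0.0102
grip_force: 58.5
t: 13.6
position: [0.6296, 0.0014, 0.1823]
orientation: [0.649, 0.761, -0.0, -0.0]
force: [-0.0, -0.1, -6.4]
gripper_width: 0.0098
grip_force: 58.5
shift [ 0.4 -0.7  1.8] heading 9.1 turn z 0.1 tilt fix [-0.01  0.    0.  ]
```

```bash
python3 -m crank '[[0,0,1,0,0,0,0],[0,0,1,0,0,0,0],[0,0,0,0,0,0,0]]'; python3 -m crank '[[0,0,1,0,0,0,0],[0,0,0,0,0,0,0]]'
```

```text
t: 13.9
position: [0.6299, 0.0015, 0.1805]
orientation: [0.649, 0.761, 0.0, 0.0]
force: [-0.3, 0.8, -7.0]
gripper_width: 0.0101
grip_force: 58.6
t: 14.1
position: [0.6304, 0.0016, 0.1799]
orientation: [0.649, 0.761, 0.001, 0.001]
force: [1.3, 0.1, -5.6]
gripper_width: 0.0098
grip_force: 58.7
```

```bash
python3 -m crank '[[0,0,1,0,0,0,0],[0,0,1,0,0,0,0],[0,0,0,0,0,0,0]]'; python3 -m crank '[[0,0,0.5,0,0,0,0],[0,0,0,0,0,0,0]]'
```

```text
t: 14.4
position: [0.6305, 0.0016, 0.1797]
orientation: [0.649, 0.761, 0.0, 0.001]
force: [-3.3, -1.4, 8.4]
gripper_width: 0.0102
grip_force: 60.1
t: 14.6
position: [0.6305, 0.0015, 0.1797]
orientation: [0.649, 0.761, 0.0, 0.001]
force: [-4.4, -1.5, 11.6]
gripper_width: 0.0101
grip_force: 60.4
```

The tray is in contact. Check the seating before releasing.

```bash
python3 -m crank '[[0,0,-1.5,0,0,0,0],[0,0,0,0,0,0,0]]' | grep -E "pos|force"
cat > chk.py <<'E'
from h import *
import sys
a=np.radians(9);S=np.array([[np.cos(a),np.sin(a)],[-np.sin(a),np.cos(a)]])
def st(P):
    Q=P.copy();Q[...,:2]=(P[...,:2]-[.698,.0127])@S.T;return Q*1000
for n in sys.argv[1:]:
    im,P=cloud(n);Q=st(P).reshape(-1,3)
    q=Q[(abs(Q[:,0]+195)<25)&(Q[:,2]>135)&(Q[:,2]<165)&(abs(Q[:,1])<80)]
    if len(q)>20: print(n,"rear bar",len(q),[np.round(v,1) for v in cv2.minAreaRect(q[:,:2].astype(np.float32))],"ztop",np.round(np.percentile(q[q[:,0]<-187][:,2],[10,50,95]),1))
    for s in(1,-1):
        q=Q[(abs(Q[:,0])<14)&(Q[:,2]>115)&(Q[:,2]<133)&(s*Q[:,1]>77)&(s*Q[:,1]<95)]
        if len(q)>10: print("pin",s,len(q),np.round(np.percentile(q,[2,50,98],axis=0),1).tolist())
    for x in(-140,-100,-40,0,20):
        q=Q[(abs(Q[:,0]-x)<6)&(Q[:,2]>145)&(Q[:,2]<172)&(abs(abs(Q[:,1])-56)<5)]
        if len(q)>5: print("wall top x",x,np.round(np.percentile(q[:,2],[50,90]),1))
E
python3 chk.py wrist top
```

```text
position: [0.6305, 0.0016, 0.1797]
force: [-1.6, -1.4, 6.0]
grip_force: 59.8
wrist rear bar 6404 [array([-184.3,   -1.1]), array([ 28.6, 109.1]), np.float64(0.1)] ztop [150.8 152.7 154.1]
pin 1 313 [[-3.4, 77.4, 119.8], [0.8, 80.6, 124.7], [7.3, 84.0, 126.4]]
wall top x -140 [157.3 158.3]
wall top x -100 [157.5 158.5]
wall top x -40 [157.6 158.5]
wall top x 0 [157.5 158.5]
wall top x 20 [153.4 155.1]
top rear bar 304 [array([-185.3,    6.1]), array([94.9, 30.6]), np.float64(90.0)] ztop [150.  152.7 155.7]
pin 1 20 [[-5.7, 77.2, 118.8], [-1.8, 81.0, 124.2], [4.6, 84.1, 128.9]]
wall top x -140 [157.8 159.7]
wall top x -100 [157.3 159.8]
wall top x -40 [158.7 159.5]
wall top x 0 [157.3 158.7]
wall top x 20 [154.8 156.9]
```

Seated level: wall tops read 157.5 mm along the whole length, and the pin is at x≈1 and y end 84. Release, rise, then go to the rear bar.

```bash
python3 -m crank '[[0,0,0,0,0,0,0.3],[0,0,0,0,0,0,0.6],[0,0,0,0,0,0,0.8],[0,0,0,0,0,0,0.8],[0,0,0,0,0,0,0.8],[0,0,-5,0,0,0,0.8],[0,0,-15,0,0,0,0.8],[0,0,-20,0,0,0,0.8]]'; python3 -m crank '[[0,0,-20,0,0,0,0.5],[0,-20,-5,0,0,0,0.5],[0,-40,0,0,0,0,0.5],[0,-40,0,0,0,0,0.5],[0,-20,0,0,0,0,0.5],[0,0,0,0,0,0,0.5],[0,0,0,0,0,0,0.5]]'; python3 -c "
from h import *
go(.5055,-.0185,.1225,9)"; python3 chk.py wrist
```

```text
t: 15.7
position: [0.6293, 0.0015, 0.2191]
orientation: [0.649, 0.761, -0.0, -0.001]
force: [-0.0, 0.3, -0.1]
gripper_width: 0.068
grip_force: 0.0
t: 16.4
position: [0.5121, -0.0176, 0.2448]
orientation: [0.649, 0.761, 0.001, 0.001]
force: [0.7, 0.4, 0.1]
gripper_width: 0.0427
grip_force: 0.0
shift [  0.2  -7.  122.3] heading 9.1 turn z 0.1 tilt fix [0.14 0.06 0.  ]
wrist rear bar 3184 [array([-183.9,   -0.4]), array([ 27.6, 108.5]), np.float64(0.1)] ztop [150.7 152.6 154.1]
pin 1 219 [[-3.3, 77.1, 117.6], [-0.5, 81.0, 124.4], [6.4, 84.4, 126.6]]
pin -1 93 [[-2.3, -83.0, 121.1], [1.5, -80.0, 124.5], [8.0, -77.2, 126.1]]
wall top x -140 [157.5 158.4]
wall top x -100 [157.1 158.2]
wall top x -40 [150.  156.9]
wall top x 0 [157.  158.2]
wall top x 20 [152.2 154.3]
```

Both pins are seated. Descend on the rear bar with a half opening.

```bash
python3 -m crank '[[0,-6,15,0,0,0,0.5],[0,0,20,0,0,0,0.5],[0,0,20,0,0,0,0.5],[0,0,20,0,0,0,0.5],[0,0,18,0,0,0,0.5],[0,0,14,0,0,0,0.5],[0,0,8,0,0,0,0.5],[0,0,6,0,0,0,0.5]]' ; python3 -m crank '[[0,0,0,0,0,0,0],[0,0,0,0,0,0,0],[0,0,0,0,0,0,0],[0,0,0,0,0,0,0],[0,0,0,0,0,0,0],[0,0,0,0,0,0,0]]' 60;  python3 -c "
from h import *
go(.5055,-.0185,.1225,9)"
```

```text
t: 17.25
position: [0.5059, -0.0181, 0.1219]
orientation: [0.649, 0.761, 0.0, -0.0]
force: [0.2, -0.3, -0.0]
gripper_width: 0.0426
grip_force: 0.0
t: 17.85
position: [0.5067, -0.0182, 0.1231]
orientation: [0.649, 0.761, 0.001, 0.001]
force: [5.0, 1.7, -2.4]
gripper_width: 0.0098
grip_force: 58.4
shift [-0.1 -1.3  0.6] heading 9.1 turn z 0.1 tilt fix [ 0.18 -0.    0.  ]
```

```bash
python3 -c "
import numpy as np
t=np.radians(np.arange(0,71,5));x=-195*np.cos(t)+28*np.sin(t);z=195*np.sin(t)+28*np.cos(t)
for i in range(14): print(5*i+5,round(x[i+1]-x[i],1),round(-(z[i+1]-z[i]),1), round(x[i+1]-x[0],1),round(z[i+1]-z[0],1))"
```

```text
5 3.2 -16.9 3.2 16.9
10 4.6 -16.5 7.8 33.4
15 6.1 -16.1 13.9 49.5
20 7.4 -15.5 21.3 65.0
25 8.8 -14.8 30.1 79.8
30 10.0 -14.0 40.1 93.7
35 11.2 -13.0 51.3 106.8
40 12.3 -12.0 63.6 118.8
45 13.3 -10.9 76.9 129.7
50 14.2 -9.7 91.1 139.4
55 15.0 -8.4 106.1 147.8
60 15.7 -7.1 121.7 154.9
65 16.2 -5.7 138.0 160.6
70 16.7 -4.3 154.6 164.8
```

Two half rows per 5° step, at 25°/s.

```bash
python3 -m crank '[[0,1.4,-8.5,0,0,0,0],[0,1.8,-8.4,0,0,0,0],[0,2.1,-8.3,0,0,0,0],[0,2.5,-8.2,0,0,0,0],[0,2.9,-8.1,0,0,0,0],[0,3.2,-8,0,0,0,0],[0,0,0,0,0,0,0]]'; python3 -c "
from h import *
go(.5067+.0139*.988,-.0182+.0139*.156,.1231+.0495,9)"; python3 chk.py top
```

```text
t: 18.55
position: [0.5194, -0.0163, 0.1727]
orientation: [0.649, 0.761, 0.0, 0.0]
force: [2.3, 0.6, -5.3]
gripper_width: 0.0098
grip_force: 58.3
shift [0.1 1.1 0.1] heading 9.1 turn z 0.1 tilt fix [0.02 0.02 0.  ]
pin 1 19 [[-6.2, 77.2, 119.7], [-2.4, 80.4, 124.8], [4.1, 83.6, 128.3]]
pin -1 20 [[-5.8, -83.4, 120.3], [-0.9, -80.2, 123.9], [5.3, -77.3, 127.8]]
wall top x -40 [167.6 171.3]
wall top x 0 [158.1 161.4]
wall top x 20 [148.  149.6]
```

Forces are low and the pins are still seated. Continue.

```bash
python3 -m crank '[[0,3.6,-7.8,0,0,0,0],[0,3.8,-7.7,0,0,0,0],[0,4.3,-7.5,0,0,0,0],[0,4.5,-7.3,0,0,0,0],[0,4.9,-7.1,0,0,0,0],[0,5.1,-6.9,0,0,0,0],[0,5.5,-6.6,0,0,0,0],[0,5.7,-6.4,0,0,0,0]]';  python3 -m crank '[[0,6.0,-6.1,0,0,0,0],[0,6.3,-5.9,0,0,0,0],[0,6.5,-5.6,0,0,0,0],[0,6.8,-5.3,0,0,0,0],[0,7.0,-5,0,0,0,0],[0,7.2,-4.7,0,0,0,0],[0,0,0,0,0,0,0]]'; python3 chk.py top
```

```text
t: 19.4
position: [0.5549, -0.0105, 0.2297]
orientation: [0.649, 0.761, -0.001, -0.001]
force: [-6.5, -1.2, 2.4]
gripper_width: 0.0099
grip_force: 58.4
t: 20.1
position: [0.5963, -0.0039, 0.2653]
orientation: [0.649, 0.761, 0.0, 0.001]
force: [-9.2, -2.3, 15.8]
gripper_width: 0.0099
grip_force: 61.3
pin 1 17 [[-5.2, 77.2, 118.9], [-0.6, 80.4, 123.3], [4.6, 83.2, 126.3]]
wall top x 20 [154.1 162.6]
```

The push is purely radial, so the true arc lies about 3 mm outside mine. I'll ease outward and continue.

```bash
python3 -m crank '[[0,-1.2,-2.2,0,0,0,0],[0,0,0,0,0,0,0]]' | grep -E "pos|force"; python3 -m crank '[[0,7.4,-4.4,0,0,0,0],[0,7.6,-4.2,0,0,0,0],[0,7.8,-3.8,0,0,0,0],[0,7.9,-3.5,0,0,0,0],[0,0,0,0,0,0,0]]'; python3 chk.py top; python3 -c "
from h import *
im,P=cloud('top');hsv=cv2.cvtColor(im,cv2.COLOR_BGR2HSV);m=cv2.inRange(hsv,(15,100,60),(30,255,255))>0
m[:, :250]=0;m[:,400:]=0;print(m.sum(),P[m].mean(0) if m.any() else '')
im,P=cloud('scene');cv2.imwrite('pics/s6.png',im)"
```

```text
position: [0.5954, -0.004, 0.2652]
force: [1.1, -0.0, -1.6]
grip_force: 59.6
t: 20.85
position: [0.6256, 0.0009, 0.2817]
orientation: [0.649, 0.761, 0.0, 0.0]
force: [-6.7, -1.4, 9.5]
gripper_width: 0.0103
grip_force: 60.1
pin 1 19 [[-4.9, 77.1, 121.7], [0.1, 80.0, 124.7], [6.0, 83.6, 128.8]]
135 [nan nan nan]
```

```bash
python3 -m crank '[[0,7.3,-4,0,0,0,0],[0,8.2,-2.8,0,0,0,0],[0,8.2,-2.6,0,0,0,0],[0,5,-1.5,0,0,0,0],[0,0,0,0,0,0,0],[0,0,0,0,0,0,0],[0,0,0,0,0,0,0],[0,0,0,0,0,0,0]]'; python3 chk.py top; python3 -c "
from h import *
im,P=cloud('scene');cv2.imwrite('pics/s7.png',cv2.resize(im[180:420,140:400],(780,600*1))[:600])"
```

```text
t: 21.8
position: [0.6537, 0.0054, 0.2917]
orientation: [0.649, 0.761, 0.001, 0.0]
force: [-3.3, -0.4, 5.8]
gripper_width: 0.0096
grip_force: 60.4
pin 1 19 [[-4.4, 77.3, 121.9], [1.2, 80.9, 125.8], [6.7, 83.7, 128.7]]
```

View pics/s7.png

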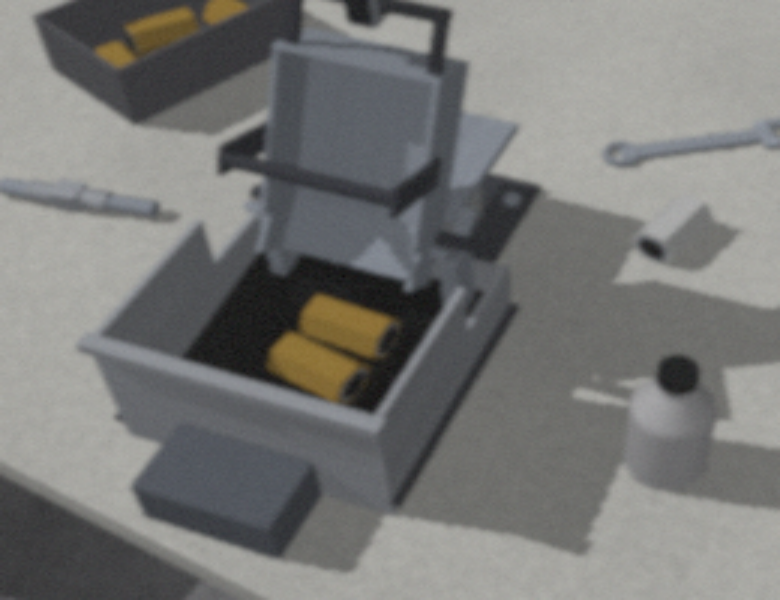

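The view shows the tray up at about 68° and empty inside. Two couplings are in the hopper at (350,325) and (315,365); the third is presumably hidden under the lip. I'll count them after lowering. First, fit the true arc from the measured points for the way down.

Run:
```python
import numpy as np
from scipy.optimize import least_squares
p=np.array([(0,0),(12.9,49.6),(48.8,106.6),(89.8,142.1),(120.4,158.6),(148.9,168.6)])
f=lambda c:np.hypot(*(p-c[:2]).T)-c[2]
r=least_squares(f,[195,-28,197]);print(r.x,f(r.x).round(1))
c=r.x;a=np.arctan2(*(p-c[:2]).T[::-1])
A=np.linspace(a[-1],a[0],29);q=np.c_[np.cos(A),np.sin(A)]*c[2]+c[:2]
d=np.diff(q,axis=0);print(np.degrees(a)); print([(round(x,1),round(-z,1)) for x,z in d])
from h import *
im,P=cloud('top');hsv=cv2.cvtColor(im,cv2.COLOR_BGR2HSV);m=cv2.inRange(hsv,(15,100,60),(30,255,255))
m[:, :260]=0;m[:,400:]=0;n,l,s,ce=cv2.connectedComponentsWithStats(m)
for i in range(1,n): print(s[i],ce[i],np.nanmean(P[l==i],0))
```

```text
[200.70200972 -27.49406724 202.72426521] [-0.1  0.3 -0.1 -0.1 -0.   0.1]
[172.19963243 157.6814995  138.56300124 123.1817257  113.34082579
 104.79773918]
[(np.float64(-8.2), np.float64(2.3)), (np.float64(-8.1), np.float64(2.7)), (np.float64(-8.0), np.float64(3.0)), (np.float64(-7.8), np.float64(3.4)), (np.float64(-7.7), np.float64(3.7)), (np.float64(-7.5), np.float64(4.0)), (np.float64(-7.3), np.float64(4.3)), (np.float64(-7.2), np.float64(4.6)), (np.float64(-7.0), np.float64(4.9)), (np.float64(-6.7), np.float64(5.2)), (np.float64(-6.5), np.float64(5.5)), (np.float64(-6.3), np.float64(5.8)), (np.float64(-6.0), np.float64(6.0)), (np.float64(-5.8), np.float64(6.3)), (np.float64(-5.5), np.float64(6.5)), (np.float64(-5.2), np.float64(6.7)), (np.float64(-4.9), np.float64(6.9)), (np.float64(-4.6), np.float64(7.1)), (np.float64(-4.3), np.float64(7.3)), (np.float64(-4.0), np.float64(7.5)), (np.float64(-3.7), np.float64(7.7)), (np.float64(-3.4), np.float64(7.8)), (np.float64(-3.1), np.float64(7.9)), (np.float64(-2.7), np.float64(8.1)), (np.float64(-2.4), np.float64(8.2)), (np.float64(-2.0), np.float64(8.3)), (np.float64(-1.7), np.float64(8.3)), (np.float64(-1.3), np.float64(8.4))]
[307 111   4   8  13] [308.53846154 114.76923077] [0.80118862 0.05787116 0.12895136]
[306 128  10  12  88] [310.39772727 134.10227273] [0.77516713 0.05615506 0.07987381]
[308 142  13  13 111] [313.         148.25225225] [0.74143312 0.0511106  0.08322263]
```

```bash
python3 -m crank '[[0,-8.6,1.4,0,0,0,0],[0,-8.1,2.7,0,0,0,0],[0,-8,3,0,0,0,0],[0,-7.8,3.4,0,0,0,0],[0,-7.7,3.7,0,0,0,0],[0,-7.5,4,0,0,0,0],[0,-7.3,4.3,0,0,0,0],[0,-7.2,4.6,0,0,0,0]]'; python3 -m crank '[[0,-7,4.9,0,0,0,0],[0,-6.7,5.2,0,0,0,0],[0,-6.5,5.5,0,0,0,0],[0,-6.3,5.8,0,0,0,0],[0,-6,6,0,0,0,0],[0,-5.8,6.3,0,0,0,0],[0,0,0,0,0,0,0]]'; python3 chk.py top
python3 - <<'E'
from h import *
go(.5067+.0525*.988,-.0182+.0525*.156,.1231+.1095,9)
for n in("top","scene"):
    im,P=cloud(n);hsv=cv2.cvtColor(im,cv2.COLOR_BGR2HSV);m=cv2.inRange(hsv,(15,100,40),(30,255,255))
    k=(P[...,0]>.6)&(P[...,0]<.95)&(abs(P[...,1]-.03)<.13)&(m>0)
    n,l,s,ce=cv2.connectedComponentsWithStats(k.astype(np.uint8))
    for i in range(1,n):
        if s[i][4]>20:print(s[i],np.nanmean(P[l==i],0).round(3))
E
```

```text
t: 22.75
position: [0.5905, -0.0046, 0.2636]
orientation: [0.649, 0.761, -0.0, -0.0]
force: [-0.7, 0.3, 1.9]
gripper_width: 0.0101
grip_force: 58.4
t: 23.45
position: [0.5521, -0.0111, 0.2287]
orientation: [0.649, 0.761, -0.001, -0.001]
force: [0.9, 1.4, 0.2]
gripper_width: 0.0103
grip_force: 59.1
pin 1 19 [[-5.0, 77.2, 117.1], [-1.2, 80.8, 123.8], [4.7, 83.9, 126.8]]
wall top x 20 [153.4 156. ]
shift [-0.   6.  -3.4] heading 9.1 turn z 0.1 tilt fix [-0.11 -0.01  0.  ]
[306  98  28  21 452] [0.848 0.033 0.047]
[306 124  30  26 627] [0.78  0.034 0.052]
[ 228  297   46   44 1087] [0.78  0.032 0.053]
```

Run:
```python
from h import *
a=np.radians(9);S=np.array([[np.cos(a),np.sin(a)],[-np.sin(a),np.cos(a)]])
for c in("wrist","scene","top"):
    im,P=cloud(c);hsv=cv2.cvtColor(im,cv2.COLOR_BGR2HSV);m=cv2.inRange(hsv,(12,90,25),(32,255,255))
    k=(P[...,0]>.5)&(P[...,0]<.95)&(abs(P[...,1]-.03)<.13)&(m>0)
    Q=P.copy();Q[...,:2]=(P[...,:2]-[.698,.0127])@S.T;Q*=1000
    n,l,s,ce=cv2.connectedComponentsWithStats(k.astype(np.uint8))
    for i in range(1,n):
        if s[i][4]>15:
            q=Q[l==i];print(c,s[i],"x",np.percentile(q[:,0],[2,98]).round(),"y",np.percentile(q[:,1],[2,98]).round(),"z",np.percentile(q[:,2],[2,98]).round())
            if c=="top":
                for x in range(30,180,10):
                    t=q[abs(q[:,0]-x)<5]
                    if len(t)>4:print(x,len(t),np.median(t[:,2]).round(),np.percentile(t[:,1],[5,95]).round())
```

```text
wrist [ 562  169   57   73 2707] x [ 83. 142.] y [-21.  38.] z [19. 59.]
wrist [606 181  28  66 909] x [-14. 147.] y [-32.  29.] z [ 29. 226.]
scene [ 228  297   46   44 1113] x [ 30. 120.] y [-36.  37.] z [25. 65.]
top [306  98  29  22 463] x [138. 173.] y [-37.  26.] z [16. 56.]
140 169 41.0 [-30.  25.]
150 133 52.0 [-32.  25.]
160 97 53.0 [-32.  23.]
170 64 46.0 [-37.  24.]
top [306 124  30  27 658] x [ 53. 125.] y [-24.  39.] z [20. 64.]
40 5 104.0 [-8. 34.]
50 27 62.0 [-13.  37.]
60 107 61.0 [-18.  38.]
70 54 58.0 [-23.  38.]
80 116 46.0 [-19.  28.]
90 147 55.0 [-19.  38.]
100 112 56.0 [-22.  36.]
110 61 55.0 [-27.  34.]
120 17 20.0 [-25.  16.]
130 12 20.0 [11. 35.]
```

Three separate coupling profiles are in the hopper, at stand x of about 60, 100 and 155 mm, with tops at 53–62 mm. All three are out of the tray. Lower it the rest of the way.

```bash
python3 -m crank '[[0,-5.5,6.5,0,0,0,0],[0,-5.2,6.7,0,0,0,0],[0,-4.9,6.9,0,0,0,0],[0,-4.6,7.1,0,0,0,0],[0,-4.3,7.3,0,0,0,0],[0,-4,7.5,0,0,0,0],[0,-3.7,7.7,0,0,0,0],[0,0,0,0,0,0,0]]'; python3 -c "
from h import *
go(.5067,-.0182,.1231,9)"
```

```text
t: 24.55
position: [0.5211, -0.016, 0.1792]
orientation: [0.649, 0.761, -0.0, -0.0]
force: [1.5, -0.3, 0.2]
gripper_width: 0.0101
grip_force: 58.7
shift [  0.1 -14.6  56.1] heading 9.1 turn z 0.1 tilt fix [-0.05 -0.02  0.  ]
```

```bash
python3 -m crank '[[0,-3.2,7.8,0,0,0,0],[0,-2.8,8,0,0,0,0],[0,-2.5,8,0,0,0,0],[0,-2.1,8,0,0,0,0],[0,-1.8,8,0,0,0,0],[0,-1.2,8,0,0,0,0],[0,-0.6,4,0,0,0,0],[0,0,0,0,0,0,0]]'; python3 -c "
from h import *
go(.5067,-.0182,.1231,9)"
```

```text
t: 25.35
position: [0.5072, -0.0182, 0.1283]
orientation: [0.649, 0.761, -0.001, -0.0]
force: [-2.1, -0.1, 0.4]
gripper_width: 0.0099
grip_force: 59.7
shift [ 0.1 -0.5  5.2] heading 9.1 turn z 0.1 tilt fix [-0.08  0.02  0.  ]
```

```bash
python3 -m crank '[[0,-0.3,2,0,0,0,0],[0,-0.2,1.5,0,0,0,0],[0,0,1,0,0,0,0],[0,0,0.5,0,0,0,0],[0,0,0,0,0,0,0]]'; python3 chk.py wrist
```

```text
t: 25.85
position: [0.5048, -0.0186, 0.1241]
orientation: [0.649, 0.761, -0.003, -0.001]
force: [-12.4, -2.3, 19.6]
gripper_width: 0.0098
grip_force: 62.5
wrist rear bar 10458 [array([-193.6,    9.3]), array([97.5, 35.8]), np.float64(75.4)] ztop [146.7 149.4 157.9]
wall top x -140 [158.1 159.1]
wall top x -100 [160.7 161.7]
```

```bash
python3 chk.py top scene
python3 - <<'E'
from h import *
from chk import st
for n in("top","wrist"):
    im,P=cloud(n);Q=st(P).reshape(-1,3)
    for s in(1,-1):
        q=Q[(abs(Q[:,0])<24)&(Q[:,2]>112)&(Q[:,2]<150)&(s*Q[:,1]>77.5)&(s*Q[:,1]<86)]
        if len(q): print(n,s,len(q),np.percentile(q,[5,50,95],axis=0).round(1).tolist())
    q=Q[(abs(Q[:,0]+70)<25)&(Q[:,2]>195)&(Q[:,2]<220)&(abs(Q[:,1])<65)]
    if len(q)>9: print("bail",len(q),cv2.minAreaRect(q[:,:2].astype(np.float32)),np.percentile(q[:,2],[50,90]))
    for x in range(-150,20,15):
        q=Q[(abs(Q[:,0]-x)<5)&(Q[:,2]>148)&(Q[:,2]<172)&(abs(abs(Q[:,1])-56)<4)]
        if len(q)>5: print(x,np.percentile(q[:,2],[50,90]).round(1),end=' ')
E
```

```text
top rear bar 80 [array([-186.7,   47.4]), array([33. , 12.9]), np.float64(3.6)] ztop [146.  149.4 151.6]
wall top x -140 [158.1 158.9]
wall top x -100 [161.5 162.5]
wall top x -40 [164.6 167.6]
wall top x 0 [160.1 168.5]
wall top x 20 [166.6 169.4]
scene rear bar 297 [array([-189.1,   -2.1]), array([ 36.8, 108.6]), np.float64(0.1)] ztop [144.6 150.2 158.6]
wall top x -140 [158.7 160.6]
wall top x -100 [157.2 162.5]
wall top x -40 [159.9 168. ]
wall top x 0 [160.5 168.1]
wall top x 20 [160.5 168.8]
top 1 17 [[-5.6, 78.0, 129.5], [-2.0, 81.1, 135.4], [3.7, 83.4, 137.9]]
top -1 17 [[-4.9, -83.8, 130.5], [-1.3, -81.1, 134.7], [3.3, -78.3, 136.2]]
bail 441 ((-77.00548553466797, -0.3596153259277344), (23.45684051513672, 123.94257354736328), 0.11841274797916412) [214.96885736 217.40682086]
-150 [157.4 159. ] -135 [159.  159.6] -120 [160.2 161.6] -105 [161.5 162.7] -90 [161.8 165.4] -75 [162.2 164.4] -60 [164.4 165.7] -45 [165.9 167.4] -30 [165.2 167.6] -15 [167.1 169. ] 0 [161.1 169.3] 15 [164.7 168.4] -150 [156.9 158.3] -135 [158.5 159.5] -120 [159.7 160.7] -105 [160.7 161.7] -90 [150.1 153.6]
```

The pins have lifted about 10 mm. I pushed the bar roughly 3 mm too low, and the empty tray is pivoting on the plate's rear edge. The tray hasn't been dropped, so I'll raise the bar slowly until the pins settle.

```bash
cat > pins.py <<'E'
from h import *
import sys; sys.argv=sys.argv[:1]
from chk import st
im,P=cloud("top");Q=st(P).reshape(-1,3)
for s in(1,-1):
    q=Q[(abs(Q[:,0])<24)&(Q[:,2]>112)&(Q[:,2]<150)&(s*Q[:,1]>77.5)&(s*Q[:,1]<86)]
    if len(q): print("pin",s,len(q),np.percentile(q,[50],axis=0).round(1).tolist())
for x in range(-150,0,30):
    q=Q[(abs(Q[:,0]-x)<6)&(Q[:,2]>148)&(Q[:,2]<172)&(abs(abs(Q[:,1])-56)<4)]
    if len(q)>5: print(x,np.percentile(q[:,2],[50]).round(1),end=' ')
q=Q[(abs(Q[:,0]+70)<25)&(Q[:,2]>195)&(Q[:,2]<220)&(abs(Q[:,1])<65)]
if len(q)>9: print("bail x",np.round(cv2.minAreaRect(q[:,:2].astype(np.float32))[0],1),np.percentile(q[:,2],80).round(1))
E
python3 -m crank '[[0,0,-1,0,0,0,0],[0,0,-1,0,0,0,0],[0,0,0,0,0,0,0]]'; python3 pins.py
```

```text
t: 26.4
position: [0.5061, -0.0184, 0.1261]
orientation: [0.649, 0.761, -0.001, -0.0]
force: [-6.8, -0.1, 13.4]
gripper_width: 0.01
grip_force: 61.8
pin 1 16 [[-1.6, 80.5, 129.1]]
pin -1 15 [[0.0, -81.6, 128.9]]
-150 [157.2] -120 [157.7] -90 [159.3] -30 [160.7] bail x [-72.7  -0.3] 213.5
```

```bash
python3 -m crank '[[0,0,-1,0,0,0,0],[0,0,-0.7,0,0,0,0],[0,0,0,0,0,0,0]]'; python3 pins.py
```

```text
t: 26.75
position: [0.5071, -0.0183, 0.1274]
orientation: [0.649, 0.761, -0.0, -0.0]
force: [-2.3, 0.4, 6.0]
gripper_width: 0.0101
grip_force: 61.1
pin 1 14 [[-1.6, 80.6, 126.8]]
pin -1 16 [[-1.1, -80.3, 125.1]]
-150 [156.] -120 [157.7] -90 [157.7] -30 [157.9] bail x [-70.5  -0.4] 211.4
```

```bash
python3 -m crank '[[0,0,-0.5,0,0,0,0],[0,0,0,0,0,0,0]]'; python3 pins.py
```

```text
t: 27.0
position: [0.5072, -0.0182, 0.1276]
orientation: [0.649, 0.761, -0.0, -0.0]
force: [-1.5, -0.6, 3.0]
gripper_width: 0.0099
grip_force: 60.6
pin 1 14 [[-1.3, 80.6, 124.6]]
pin -1 16 [[-0.8, -80.4, 124.3]]
-150 [158.3] -120 [157.4] -90 [157.9] -30 [157.5] bail x [-70.1  -0.4] 211.2
```

Level, with the pins back at 124.5 mm and the force near zero. Release with a limited opening and rise.

```bash
python3 -m crank '[[0,0,0,0,0,0,0.2],[0,0,0,0,0,0,0.35],[0,0,0,0,0,0,0.5],[0,0,0,0,0,0,0.5],[0,0,0,0,0,0,0.5],[0,0,-5,0,0,0,0.5],[0,0,-15,0,0,0,0.5],[0,0,-20,0,0,0,0.5]]'; python3 -m crank '[[0,0,-25,0,0,0,0.5],[0,0,-25,0,0,0,0.5],[0,0,-25,0,0,0,0.5],[0,0,-25,0,0,0,0.5],[0,0,-15,0,0,0,0.5],[0,0,0,0,0,0,0.5],[0,0,0,0,0,0,0.5]]';python3 pins.py; python3 chk.py wrist
python3 - <<'E'
from h import *
from chk import st
im,P=cloud("top");im0=np.load("top0.npz")["im"]
d=cv2.absdiff(im,im0).max(2)>60
n,l,s,c=cv2.connectedComponentsWithStats(cv2.morphologyEx(d.astype(np.uint8),cv2.MORPH_OPEN,np.ones((3,3))))
print([tuple(int(v) for v in a) for a in s[1:] if a[4]>15])
m=cv2.inRange(cv2.cvtColor(im,cv2.COLOR_BGR2HSV),(12,90,25),(32,255,255))>0
Q=st(P);q=Q[m&(Q[...,0]>-160)&(Q[...,0]<180)&(abs(Q[...,1])<100)]
for x in range(-150,180,12):
    t=q[abs(q[:,0]-x)<6]
    if len(t)>4: print(x,len(t),np.median(t[:,2]).round())
E
```

```text
t: 27.85
position: [0.5068, -0.018, 0.1685]
orientation: [0.649, 0.761, -0.0, -0.001]
force: [0.8, -0.5, -0.0]
gripper_width: 0.043
grip_force: 0.0
t: 28.55
position: [0.5071, -0.0182, 0.2831]
orientation: [0.649, 0.761, 0.0, 0.0]
force: [-0.7, -0.7, 0.0]
gripper_width: 0.0427
grip_force: 0.0
pin 1 15 [[-0.3, 80.4, 124.4]]
pin -1 17 [[-0.7, -79.9, 124.4]]
-150 [156.2] -120 [157.6] -90 [158.7] -30 [157.2] bail x [-69.2  -0.4] 211.2
wrist rear bar 2452 [array([-184. ,   -0.4]), array([108.3,  28.1]), np.float64(89.9)] ztop [150.2 152.4 153.9]
pin 1 155 [[-3.6, 77.4, 117.1], [-0.6, 80.5, 123.9], [7.5, 83.7, 126.5]]
pin -1 97 [[-3.0, -83.3, 117.6], [-0.1, -80.2, 123.9], [6.6, -77.1, 126.2]]
wall top x -140 [157.2 158.3]
wall top x -100 [156.7 158. ]
wall top x -40 [146.8 149.3]
wall top x 0 [156.8 158.1]
wall top x 20 [152.5 155. ]
[(307, 102, 26, 15, 277), (302, 125, 57, 56, 2294), (324, 164, 143, 287, 15085), (297, 166, 5, 6, 25), (341, 179, 19, 13, 120), (311, 183, 28, 53, 531), (421, 186, 4, 5, 18), (140, 190, 100, 112, 5303), (217, 201, 7, 7, 32), (202, 203, 7, 5, 28), (348, 202, 4, 6, 18), (190, 204, 8, 7, 31), (210, 204, 6, 6, 31), (350, 209, 4, 6, 18), (431, 211, 5, 7, 24), (425, 214, 5, 5, 22), (356, 255, 5, 6, 18), (452, 304, 6, 4, 21), (459, 307, 7, 10, 45), (462, 318, 7, 6, 21), (451, 387, 4, 4, 16), (497, 395, 6, 10, 38), (451, 397, 4, 5, 18), (456, 399, 5, 4, 16), (460, 413, 5, 7, 27), (503, 414, 7, 8, 42), (516, 417, 36, 22, 406), (392, 452, 16, 28, 245), (440, 464, 41, 16, 308), (479, 476, 4, 4, 16)]
66 55 59.0
78 106 46.0
90 178 54.0
102 127 56.0
114 38 54.0
126 24 19.0
138 157 41.0
150 148 51.0
162 107 53.0
174 47 44.0
```

The tray is level and free, no brass is left in it, the couplings are in the hopper, and the bystanders haven't moved. Hand in.

```bash
python3 -c "
from workcell import *
print(close_job())"
```

```text
the job is handed in; nothing more can be done
None
```

I handed the job in at about 29 s: all three couplings are in the hopper and the empty tray is level on the stand and released, though while lowering I pushed the rear bar about 3 mm too low, which lifted the pins about 10 mm until I eased them back into the notches.

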